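Chock the mill jar, then tip the drain board

ROBOT

A 6-joint arm with a two-finger parallel gripper is mounted at the origin on a cart in front of the work surface, level with it; the furniture and walls round the work are solid. World frame = base frame: x ahead of the robot, y to its left, z up, the work surface at z = 0. Lengths are in mm, angles in rad, forces in N, time in s.
With the tool pointing down it reaches from about 275 to 750 mm from the base axis. Payload 10.2 kg.
Tool frame: the origin (TCP) lies midway between the tips of the shut fingers; the grasp point (between the pads) lies 19 mm behind it; z points along the fingers, y is the line along which they close (so a half turn about z gives the same grasp; the last joint's range is limited). The gripper opens to 85 mm and grips with 20 to 120 N. Pads are 22 mm wide; open, the fingers measure 114 mm over their backs; the gripper's body (76 mm by 85 mm) begins 54 mm behind the grasp point. The pads swing forward as they close: fully open they stand 13 mm farther back than shut.
Start: joints at [-1.509, 0.313, 1.498, -0, 1.331, -0.223], TCP at [147.494, -503.862, 231.294] pointing down, gripper open.
Joint ranges: [-2.94, 2.94], [-0.97, 2.17], [0.19, 2.56], [-1.23, 4.37], [0.02, 3.11], [-2.88, 2.88]. Speed limits (rad/s): [2.39, 2.39, 3.01, 3.14, 3.14, 3.14].

INTERFACE

Orientations are given as a unit quaternion [w, x, y, z].
In Python, from rig import ctrl gives the robot as it stands.
- The arm moves only by the tool send_rows, never from a script. Its argument "targets" is a list of rows, each a list of 7 numbers: the closure, from -1 (fully open) to 1 (shut), so that 0 is half open, then the shift along the tool's x, y, z in m, then the turn, a rotation vector about the tool's x, y, z in rad. In form: [[claw, dx, dy, dz, ax, ay, az], ...]. A call has exactly 10 rows; each row shifts and turns the commanded pose from where the row before left it, along the tool's axes as they then stand; what a row does not reach is not made up. A row lasts 1/8 s, in which the tool goes at most 62.5 mm and 10.7 degrees, less where a joint would pass 70% of its speed; a pose out of reach is approached as far as the arm can. A call with a gripper value outside its range is refused whole. The fingers move at their own pace and stop on an object; "squeeze" is the grip in N (left out, the last holds). Time passes only in rows, so rows that do not move let the fingers close, or fill a call up. It gives the time, the measured TCP pose, the force, the opening and the grip force at its end, in the units of the state.
- ctrl.sense(): the state, without advancing time (a new reading comes with each control period).
- ctrl.capture(name): name is "side" or "top"; returns a dict with "img" (480x640x3 uint8, red, green, blue), "camera_matrix" (3x3 intrinsics, pixels), "R" (3x3) and "t" (3): a world point X has camera coordinates R X + t. Camera axes: x right, y down, z forward; pixel columns grow to the right and rows downward; lengths in mm; the calibration is good to about 2 mm. A picture is of the moment at which its call begins. There is no depth.
- ctrl.finish_job(): hands the job in; it is judged then, once.
Trained networks look in a picture, given as the dict that the camera call returned (one of the last four; its "shot" number tells which), for a name from the list of things; names that differ only in an ending like _2 or _b are one class to them, and where a whole thing is asked for, a point or a joint stands for the part that bears it (a point fixed in the world has none). Each returns a list of dicts, best first, with "score" (0 to 1); they miss things now and then, are a little off and sometimes report something else, mostly with a low value. They report only what shows in the picture. A call takes as long as a camera call. They do not tell look-alikes from the thing itself.
- ctrl.boxes_of(query, picture): "extent" ([left, top, width, height] in pixels, round what is visible of it).
- ctrl.landmark_of(query, picture): "point" ([column, row] in pixels: a listed point, or the origin of a listed thing).
The state is a dict: "time_s": time; "joints": joint angles; "dq": joint speeds; "tau": joint torques, N m; "eef_pos": TCP position; "ee_rot": TCP orientation; "force": force on the tool from outside, world axes, zero at the start; "wrist_torque": the same for the moment, N m; "grip_width": opening from 0.0 (shut) to 1.0 (fully open); "grip_force": force on a finger pad.
Only numpy, scipy, OpenCV 4.12 (cv2) and the standard library are available. Lean on these libraries where they do the work, as an engineer would, in place of code of your own. Each camera call takes 0.05 s, during which the arm holds its last target. There are 200 camera calls.

TASK

The rinsed porcelain mill jar lies loose on the level drain board. Set the rubber wedge chock on the board in front of the middle of the jar, thin edge towards it and square to it, and push it in until it has rolled the jar back and holds it firmly home against the back rail: push with about 10 N, and never press the jar with more than 18 N, because porcelain chips. Then let go of the chock and press the blue tab down until the board is tipped fully onto its stop, so that the rinse water runs off while the jar stays against the rail, held by the chock alone; do not disturb the other things on the bench.

Things in the scene. Friction and masses are not known exactly. Their poses are not given: they have to be found in the camera images.
- mill_jar: white porcelain jar, cylinder 80 mm in diameter with two blue rings, body 120 mm long, lid and steel clamp stand 28 mm out at its +y end; about 1.5 kg; lies on its side on the board, rolls freely and starts 4 to 43 mm short of the rail, a little askew (the rail squares it). Origin on its axis, half-way along the body; y is the jar's axis (x and z turn as it rolls)
- chock_grip (a point): centre of the yellow grip fin of the loose chock (0.24 kg, 90 long, 46 wide, 48 mm high; starts on the bench). Fin 14 mm thick (y), 50 mm long (x), top 48 mm above the underside: pinch it across y. The point is 30 mm above the underside, 23 mm ahead of the fin's rear end, 25 mm behind the wedge's back. x: the way the thin edge points; z up. The 5 mm sole is as wide as the wedge
- chock_tip (a point): middle of the chock's thin edge, 2 mm above its underside, 67 mm ahead of chock_grip. The black rubber face rises from it at 45 degrees to 34 mm. With the chock on the board touching the jar, chock_grip is 86 mm and this edge 19 mm in front of the jar's axis. The sole rubs on the board (friction about 0.9), most if pressed down: keep it light, then half of a 10 N push reaches the jar
- press_tab (a point): top of the blue press tab (60 mm wide, 24 mm deep) in the middle of the board's front edge, 217 mm in front of board_ref, at board height. Press it straight down with closed fingers: 3 to 9 N move it; it goes down about 31 mm to a hard stop, and the board stays where it is left (stiff pivot)
- tip_board (a joint): tip of the board in rad: 0 level (as it starts), 0.16 on its stop, tab side down. Its pivot axis runs along the rail's direction, 25 mm in front of board_ref and 52 mm below it
- wash_bottle: bystander: white wash bottle with blue cap and bent spout, 204 mm high, left of the board; origin under its centre
- steel_hopper: bystander: stainless feed cone, 188 mm high, to the right; origin under its centre
- beaker_100: bystander: glass beaker, 70 mm high, to the right; origin under its centre
- board_ref (a point): point fixed to the board, mid-width, 40 mm above its surface; tips with it. x runs up the board from tab to rail; y along the rail, left; z square to the board. Board 200 mm wide, 52 mm above the bench while level. The adjustable back rail (62 mm high, set by two thumb screws, firm) has its face 28 to 52 mm behind this point: where exactly is not measured, feel for it. Side lips 11 mm high
There are look-alikes about, which are no part of the job. What is shaped like the mill_jar but orange is not meant.

How it is judged:
By the outcome, as a careful person would: the job done as asked, in the order asked, and still so for the second after the job is handed in, with the robot touching nothing.
It also fails if it takes over 72 s, if anything falls off the work surface, if the arm or the gripper's body presses on something with over 40 N, if the wrist force passes 120 N, or if a joint passes its speed limit or range.

## Working session

There is one attempt and no reset: what is moved stays moved. The work goes in short steps, Python scripts to look and compute and a tool call to move; the robot and the scene stay as the last step left them, time stands still between calls to the robot, and variables do not carry over. Pictures are saved under pics/ and viewed, at most 10 in all, crops included, and the job is handed in when it is done.

Besides the shell and the picture viewer there is one more tool, called after ">>>" in YAML: its name, and indented under it one key for each argument. send_rows: Moves the arm, as the interface text tells. Its arguments: {"type":"object","properties":{"targets":{"type":"array"},"squeeze":{"type":"number"}},"required":["targets"]}

```bash
mkdir -p pics; ls; cat > h.py <<'E'
import numpy as np, cv2
from rig import ctrl
def px2ray(c,p):
    K=np.array(c["camera_matrix"]);R=np.array(c["R"]);t=np.array(c["t"])
    d=R.T@np.linalg.solve(K,[p[0],p[1],1]); return -R.T@t,d
def atz(c,p,z):
    o,d=px2ray(c,p); return o+d*(z-o[2])/d[2]
def tri(obs):
    A=np.zeros((3,3));b=np.zeros(3)
    for c,p in obs:
        o,d=px2ray(c,p);d=d/np.linalg.norm(d);M=np.eye(3)-np.outer(d,d);A+=M;b+=M@o
    return np.linalg.solve(A,b)
def proj(c,X):
    q=np.array(c["camera_matrix"])@(np.array(c["R"])@np.array(X)+np.array(c["t"]));return q[:2]/q[2]
def save(c,n): cv2.imwrite("pics/"+n,c["img"][:,:,::-1])
E
python3 - <<'E'
from h import *
print(ctrl.sense())
C={n:ctrl.capture(n) for n in("side","top")}
for n in C: save(C[n],n+"0.png"); o,d=px2ray(C[n],(320,240)); print(n,o.round(),(d/np.linalg.norm(d)).round(2))
for q in["mill_jar","chock_grip","chock_tip","press_tab","board_ref","wash_bottle","steel_hopper","beaker_100"]:
    for n in C:
        print(q,n,[(np.round(r["point"],1).tolist(),round(r["score"],2)) for r in ctrl.landmark_of(q,C[n])[:4]])
E
```

```text
pics
{'time_s': 0.0, 'joints': array([-1.50937365e+00,  3.13445336e-01,  1.49845630e+00,  1.06007822e-05,
        1.33096507e+00, -2.23388652e-01]), 'dq': array([ 1.42078933e-03, -8.56447577e-04,  8.27890888e-06,  9.50597006e-04,
        1.88520500e-04, -1.22595622e-04]), 'tau': array([-5.82662706e-04, -4.12268221e+01, -2.59742314e+01, -1.95150064e-04,
        4.13086731e-03, -2.55658210e-05]), 'eef_pos': array([ 147.49317268, -503.59008702,  230.73022003]), 'ee_rot': array([-6.34519240e-04,  9.89877416e-01,  1.41923556e-01,  5.66626994e-05]), 'force': array([0.10432759, 0.20550018, 0.43124395]), 'wrist_torque': array([ 0.02285603, -0.01435558, -0.01356197]), 'grip_force': 0.0, 'grip_width': 0.9988609960993071}
side [ 521.  537. 1005.] [ 0.07 -0.51 -0.86]
top [ 337.  -17. 1320.] [ 0.19 -0.   -0.98]
mill_jar side [([292.3, 279.1], 0.87), ([375.6, 189.0], 0.82)]
mill_jar top [([268.8, 204.7], 0.98), ([393.3, 282.7], 0.73)]
chock_grip side [([335.6, 225.4], 0.56)]
chock_grip top [([348.9, 248.1], 0.57)]
chock_tip side [([313.4, 226.9], 0.72)]
chock_tip top [([346.1, 224.9], 0.57)]
press_tab side [([374.1, 289.2], 0.83)]
press_tab top [([279.4, 283.5], 0.7), ([455.0, 213.6], 0.43)]
board_ref side []
board_ref top [([271.4, 195.4], 0.63)]
wash_bottle side [([256.7, 400.6], 0.73)]
wash_bottle top [([175.6, 196.9], 0.71)]
steel_hopper side [([318.7, 153.9], 0.82), ([367.2, 155.2], 0.36)]
steel_hopper top [([453.5, 215.1], 0.71), ([453.6, 270.3], 0.17)]
beaker_100 side [([369.9, 158.8], 0.59)]
beaker_100 top [([453.4, 271.7], 0.95)]
```

View pics/top0.png

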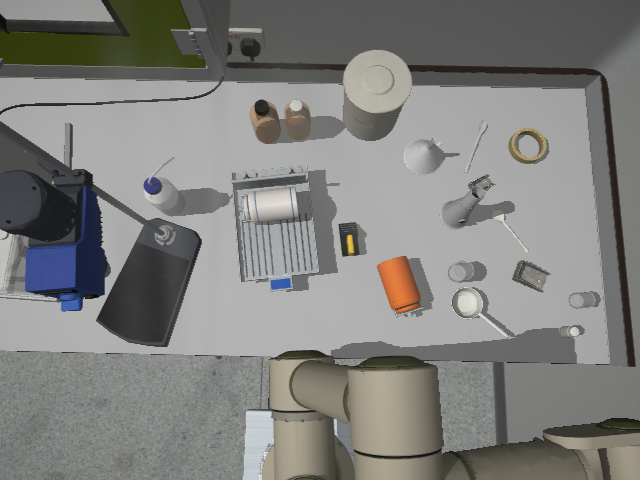

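View pics/side0.png

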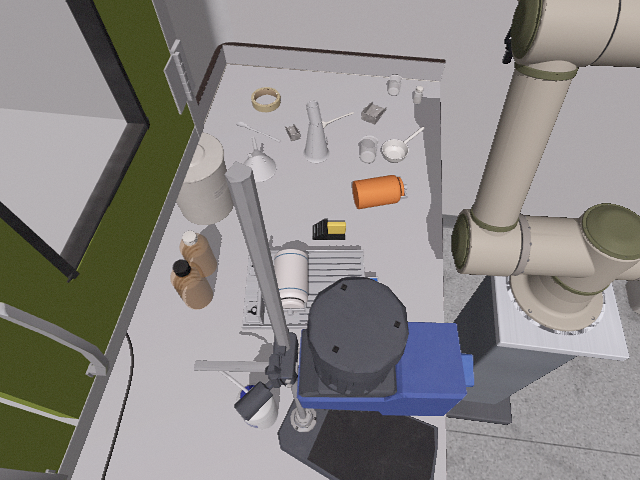

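```bash
python3 - <<'E'
from h import *
C={n:ctrl.capture(n) for n in("side","top")}
s,t=C["side"],C["top"]
def T(q):
    a=ctrl.landmark_of(q,s);b=ctrl.landmark_of(q,t)
    print(q)
    for x in a[:3]:
        for y in b[:3]:
            X=tri([(s,x["point"]),(t,y["point"])]);print("  ",np.round(x["point"]),np.round(y["point"]),X.round(1),"err",np.linalg.norm(proj(t,X)-y["point"]).round(1))
for q in["mill_jar","chock_grip","chock_tip","press_tab","wash_bottle","steel_hopper","beaker_100"]:T(q)
br=ctrl.landmark_of("board_ref",t)
for b in br: print("br",atz(t,b["point"],92).round(1))
big=cv2.resize(t["img"][170:320,230:430],(800,600),interpolation=cv2.INTER_CUBIC);cv2.imwrite("pics/crop1.png",big[:,:,::-1])
E
```

```text
mill_jar
   [290. 278.] [272. 204.] [655.1 104.6  98.9] err 0.2
   [290. 278.] [396. 285.] [ 664.7 -322.5 -770.5] err 28.4
   [375. 188.] [272. 204.] [527.8  80.3 451.9] err 20.6
   [375. 188.] [396. 285.] [ 469.7 -212.1   58.4] err 2.4
chock_grip
   [336. 225.] [351. 245.] [ 568.2 -100.    27.1] err 0.0
chock_tip
   [312. 231.] [349. 223.] [634.8 -95.9  -8.1] err 0.5
press_tab
   [372. 287.] [280. 286.] [459.6  79.4  44.7] err 0.8
wash_bottle
   [253. 404.] [177. 196.] [699.2 372.1   3.1] err 0.3
   [253. 404.] [454. 213.] [-321.1 1022.6 4685.5] err 32.7
steel_hopper
   [318. 156.] [453. 215.] [ 660.6 -376.7  -11.9] err 1.5
beaker_100
br [680.3 108.3  92. ]
```

View pics/crop1.png

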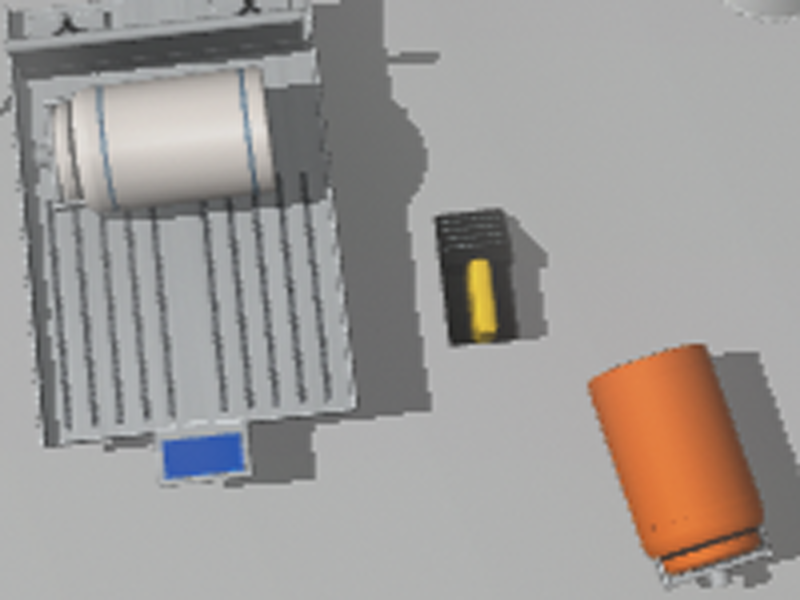

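The top view shows two jar-shaped things: the white one at (271,204), lying on the board with blue rings, and an orange one at (400,285) on the bench. The white one fits the description. The only chock is at (349,240), black with a yellow fin. The tab is at (280,285), the wash bottle at (165,195), the hopper at about (455,210) and the beaker at (460,271). Next I work out the yaws from the edges in the crop.

```bash
python3 - <<'E'
from h import *
t=ctrl.capture("top");s=ctrl.capture("side")
def W(x,y,z): return atz(t,(230+x/4-.375,170+y/4-.375),z)
def yaw(a,b): d=b-a; return round(float(np.arctan2(d[1],d[0])),3)
print("right edge",yaw(W(355,408,52),W(330,190,52)),W(355,408,52).round(),"slot",yaw(W(225,410,52),W(205,205,52)),yaw(W(278,405,52),W(255,205,52)))
f=W(355,408,52)-W(45,445,52);print("front",np.arctan2(-f[0],f[1])+0 if f[1]>0 else np.arctan2(f[0],-f[1]),np.linalg.norm(f))
for z in(114,):
  a,b=W(10,47,z),W(305,12,z);print("rail",a.round(),b.round(),np.arctan2(a[0]-b[0],-(a[1]-b[1])))
print("chock L",yaw(W(452,345,3),W(436,215,3)),"R",yaw(W(517,340,3),W(503,210,3)),"fin",yaw(W(487,335,48),W(480,262,48)))
print("fin mid top",((W(484,335,48)+W(479,260,48))/2).round(1))
# yellow segmentation, both cams
for n,c in(("top",t),("side",s)):
    hsv=cv2.cvtColor(c["img"],cv2.COLOR_RGB2HSV);m=cv2.inRange(hsv,(22,140,90),(35,255,255))
    k,l,st,ce=cv2.connectedComponentsWithStats(m);i=1+np.argmax(st[1:,4]);ys,xs=np.where(l==i)
    P=np.array([atz(c,(x,y),48) for x,y in zip(xs,ys)])[:,:2];mu=P.mean(0);u,sv,vt=np.linalg.svd(P-mu,full_matrices=False);v=vt[0]*np.sign(vt[0][0]);pr=(P-mu)@v
    print(n,st[i],mu.round(1),"yaw",np.arctan2(v[1],v[0]).round(3),pr.min().round(1),pr.max().round(1))
print("jar right end mid", W(265,125,92).round(), "axis pts",W(100,150,92).round())
for q in["board_ref","press_tab","mill_jar"]:
  for b in ctrl.landmark_of(q,t)[:1]: print(q,b["point"],b["score"],atz(t,b["point"],52 if q=="press_tab" else 92).round(1))
E
```

```text
right edge 0.134 [495. -15.  52.] slot 0.13 0.142
front 0.14037005574073247 197.06409023868153
rail [709. 205. 114.] [736.  21. 114.] -2.997291438334405
chock L 0.133 R 0.111 fin 0.102
fin mid top [568.2 -95.1  48. ]
top [347 235   7  20 112] [567.3 -94.9] yaw 0.084 -25.2 24.7
side [  0 392  75  26 166] [1139.4  439. ] yaw -0.147 -88.9 89.1
jar right end mid [668.  45.  92.] axis pts [649. 148.  92.]
board_ref [271.1, 196.6] 0.84 [677.7 108.   92. ]
press_tab [279.8, 285.4] 0.77 [457.7  81.1  52. ]
mill_jar [269.0, 205.9] 0.66 [653.3 112.3  92. ]
```

>>> send_rows:
  targets:
    - [-1, 0.0516, -0.0272, 0, 0, 0, 0]
    - [-1, 0.0516, -0.0272, 0, 0, 0, 0]
    - [-1, 0.0516, -0.0272, 0, 0, 0, 0]
    - [-1, 0.0516, -0.0272, 0, 0, 0, 0]
    - [-1, 0.0516, -0.0272, 0, 0, 0, 0]
    - [-1, 0.0516, -0.0272, 0, 0, 0, 0]
    - [-1, 0.0516, -0.0272, 0, 0, 0, 0]
    - [-1, 0.0516, -0.0272, 0, 0, 0, 0]
    - [-1, 0.0516, -0.0272, 0, 0, 0, 0]
    - [-1, 0.0516, -0.0272, 0, 0, 0, 0]
  squeeze: 40

```text
time_s: 3.25
eef_pos: [567.5, -96.3, 231.4]
ee_rot: [0.0, 0.99, 0.142, 0.0]
force: [-0.0, -0.8, 1.0]
grip_width: 1.002
grip_force: 0.0
```

```bash
cat >> h.py <<'E'
from scipy.spatial.transform import Rotation as Ro
def togo(target,yaw,s=None):
    "shift in tool axes (mm) to target TCP with tool down, tool x at yaw; rotation vector in tool axes; shift is in the pre-turn frame"
    s=s or ctrl.sense();w=s["ee_rot"];R=Ro.from_quat([w[1],w[2],w[3],w[0]])
    G=Ro.from_matrix(np.array([[np.cos(yaw),np.sin(yaw),0],[np.sin(yaw),-np.cos(yaw),0],[0,0,-1.]]))
    d=np.array(target)-s["eef_pos"]
    print("t",round(s["time_s"],2),"pos",s["eef_pos"].round(1),"F",s["force"].round(1),"M",s["wrist_torque"].round(2),"w",round(s["grip_width"],3),"gf",round(s["grip_force"],1))
    print("turn",(R.inv()*G).as_rotvec().round(4),"shift now-frame",R.inv().apply(d).round(1),"goal-frame",G.inv().apply(d).round(1))
E
python3 - <<'E'
from h import *
togo((566,-97,110),0.11)
s,t=ctrl.capture("side"),ctrl.capture("top")
for c in(s,t):
  for q in("chock_grip","chock_tip"):
    for b in ctrl.landmark_of(q,c)[:1]: print(q,np.round(b["point"],1),round(b["score"],2),atz(c,b["point"],30 if q=="chock_grip" else 2).round(1))
E
```

```text
t 3.25 pos [567.5 -96.3 231.4] F [-0.  -0.8  1. ] M [ 0.02  0.   -0.  ] w 1.002 gf 0.0
turn [ 0.0003 -0.0002  0.1749] shift now-frame [ -1.7   0.2 121.4] goal-frame [ -1.6   0.5 121.4]
chock_grip [335.7 226.3] 0.76 [569.9 -95.   30. ]
chock_tip [312.2 231.2] 0.58 [633.2 -89.3   2. ]
chock_grip [266.5 196.6] 0.15 [694.6 126.5  30. ]
```

>>> send_rows:
  targets:
    - [-1, 0.001, 0, 0.03, 0, 0, 0.09]
    - [-1, 0, 0, 0.03, 0, 0, 0.09]
    - [-1, 0, 0, 0.04, 0, 0, 0]
    - [-1, 0, 0, 0.04, 0, 0, 0]
    - [-1, 0, 0, 0.03, 0, 0, 0]
    - [-1, 0, 0, 0.02, 0, 0, 0]
    - [-1, 0, 0, 0.018, 0, 0, 0]
    - [-1, 0, 0, 0.01, 0, 0, 0]
    - [-1, 0, 0, 0, 0, 0, 0]
    - [0, 0, 0, 0, 0, 0, 0]
  squeeze: 40

```text
time_s: 4.8
eef_pos: [567.6, -97.8, 14.0]
ee_rot: [0.0, 0.999, 0.052, 0.001]
force: [-0.1, 0.2, 0.9]
grip_width: 0.814
grip_force: 0.0
```

>>> send_rows:
  targets:
    - [0.5, 0, 0, 0, 0, 0, 0]
    - [1, 0, 0, 0, 0, 0, 0]
    - [1, 0, 0, 0, 0, 0, 0]
    - [1, 0, 0, 0, 0, 0, 0]
    - [1, 0, 0, 0, 0, 0, 0]
    - [1, 0, 0, -0.01, 0, 0, 0]
    - [1, 0, 0, -0.03, 0, 0, 0]
    - [1, 0, 0, -0.04, 0, 0, 0]
    - [1, 0, 0, -0.06, 0, 0, 0]
    - [1, 0, 0, 0, 0, 0, 0]

```text
time_s: 6.05
eef_pos: [569.0, -98.3, 158.1]
ee_rot: [0.002, 0.999, 0.052, 0.004]
force: [0.3, -0.1, -3.0]
grip_width: 0.161
grip_force: 39.2
```

```bash
python3 - <<'E'
from h import *
togo((566,-97,110),0.135)
s,t=ctrl.capture("side"),ctrl.capture("top")
o=[]
for q in("chock_grip","chock_tip","mill_jar","board_ref","press_tab"):
  L={n:ctrl.landmark_of(q,c) for n,c in(("s",s),("t",t))}
  for n in L: print(q,n,[(np.round(b["point"],1).tolist(),round(b["score"],2)) for b in L[n][:2]])
  if L["s"] and L["t"]: print("  tri",tri([(s,L["s"][0]["point"]),(t,L["t"][0]["point"])]).round(1))
  elif L["s"]: print("  side ray at z 150", atz(s,L["s"][0]["point"],161 if q=="chock_grip" else 133).round(1))
a=cv2.resize(s["img"][150:270,280:380],(400,480),interpolation=cv2.INTER_CUBIC);b=cv2.resize(t["img"][170:290,235:335],(400,480),interpolation=cv2.INTER_CUBIC)
cv2.imwrite("pics/p2.png",np.hstack([a,b])[:,:,::-1])
E
```

```text
t 6.05 pos [569.  -98.3 158.1] F [ 0.3 -0.1 -3. ] M [-0.01  0.07 -0.01] w 0.161 gf 39.2
turn [ 0.0043 -0.0077 -0.0301] shift now-frame [-3.2 -1.8 48. ] goal-frame [-2.8 -1.7 48.1]
chock_grip s [([336.3, 193.3], 0.95)]
chock_grip t []
  side ray at z 150 [ 572.5 -105.3  161. ]
chock_tip s [([309.6, 198.3], 0.65)]
chock_tip t []
  side ray at z 150 [ 638.5 -102.7  133. ]
mill_jar s [([376.1, 187.0], 0.95), ([290.9, 279.0], 0.68)]
mill_jar t [([396.7, 282.2], 0.97), ([267.5, 202.8], 0.63)]
  tri [ 471.7 -211.5   66.8]
board_ref s [([337.3, 191.3], 0.69), ([375.6, 289.2], 0.37)]
board_ref t [([272.6, 196.3], 0.57)]
  tri [571.9  76.  414.4]
press_tab s [([375.1, 286.2], 0.71)]
press_tab t [([279.5, 284.2], 0.95)]
  tri [457.9  81.9  60.9]
```

View pics/p2.png

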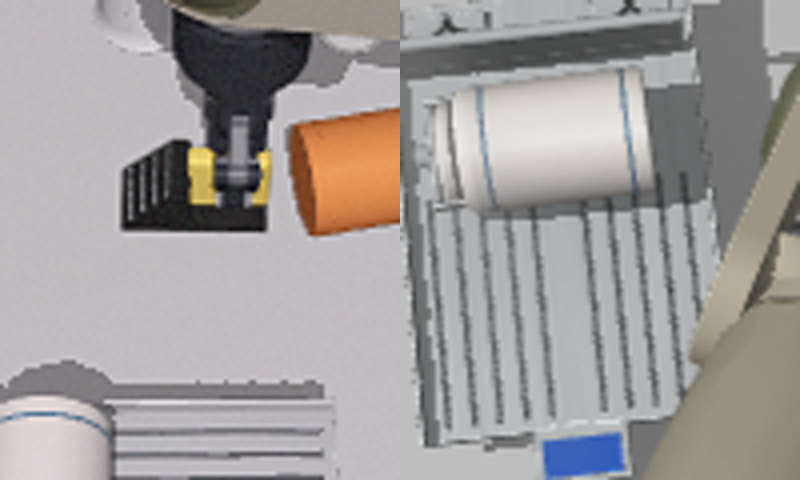

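```bash
python3 - <<'E'
from h import *
s,t=ctrl.capture("side"),ctrl.capture("top")
print("jar mid from rings",atz(t,(273.8,203.9),92).round(1),"tab",atz(t,(230+203/4-.4,170+455/4-.4),52).round(1),"gapmid z52",atz(t,(275,220.9),52).round(1))
b=ctrl.boxes_of("mill_jar",t);print([(np.round(x["extent"],1).tolist(),round(x["score"],2)) for x in b])
b=ctrl.boxes_of("mill_jar",s);print([(np.round(x["extent"],1).tolist(),round(x["score"],2)) for x in b])
m=atz(t,(273.8,203.9),92);ax=np.array([-.18,.98,0])
im=cv2.resize(s["img"][225:345,230:390],(800,600),interpolation=cv2.INTER_CUBIC)
for k,col in((-60,(255,0,0)),(0,(0,160,0)),(60,(255,0,0)),(88,(255,0,255))):
    p=(proj(s,m+k*ax+[0,0,0])-[230,225])*5+2;cv2.circle(im,tuple(int(v) for v in p),5,col,-1)
cv2.imwrite("pics/p3.png",im[:,:,::-1])
E
```

```text
jar mid from rings [658.8 100.4  92. ] tab [462.9  79.9  52. ] gapmid z52 [624.   99.5  52. ]
[([443.6, 260.8, 28.4, 21.3], 0.68), ([374.0, 256.1, 48.4, 62.1], 0.64), ([236.6, 187.9, 63.0, 35.3], 0.59)]
[([274.4, 251.8, 32.7, 65.2], 0.81), ([350.7, 173.2, 56.9, 32.8], 0.57)]
```

View pics/p3.png

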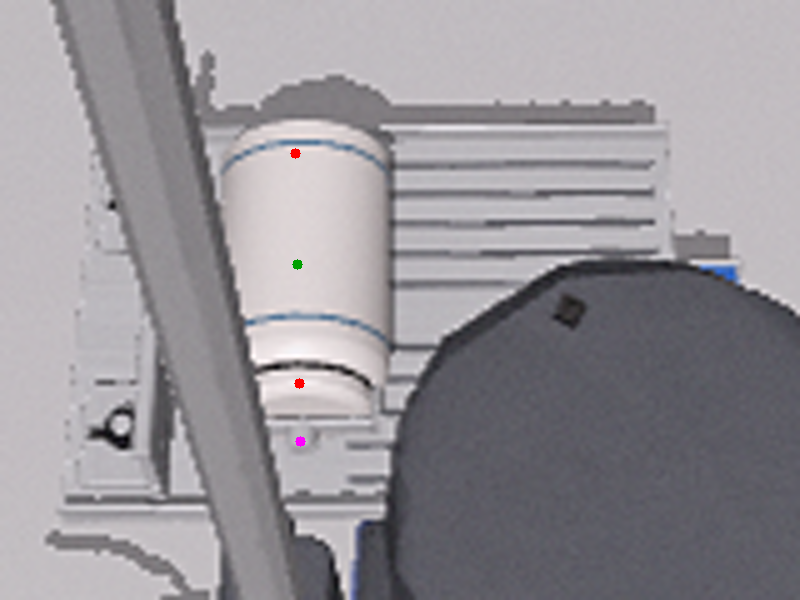

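>>> send_rows:
  targets:
    - [1, 0, 0, 0, 0.004, -0.008, -0.032]
    - [1, 0.001, -0.03, 0, 0, 0, 0]
    - [1, 0.002, -0.04, 0, 0, 0, 0]
    - [1, 0.002, -0.045, 0, 0, 0, 0]
    - [1, 0.002, -0.04, 0, 0, 0, 0]
    - [1, 0, -0.028, 0, 0, 0, 0]
    - [1, 0, 0, 0.03, 0, 0, 0]
    - [1, 0, 0, 0.03, 0, 0, 0]
    - [1, 0, 0, 0.02, 0, 0, 0]
    - [1, 0, 0, 0, 0, 0, 0]

```text
time_s: 8.1
eef_pos: [547.9, 85.0, 72.9]
ee_rot: [-0.002, 0.998, 0.069, -0.006]
force: [0.8, 0.3, -1.4]
grip_width: 0.157
grip_force: 39.5
```

```bash
python3 - <<'E'
from h import *
togo((551,84,65.5),0.137)
s,t=ctrl.capture("side"),ctrl.capture("top")
for c,n in((s,"s"),(t,"t")):
  for q in("chock_grip","chock_tip"):
    for b in ctrl.landmark_of(q,c)[:1]: print(q,n,np.round(b["point"],1),round(b["score"],2),atz(c,b["point"],95 if q=="chock_grip" else 67).round(1))
a=cv2.resize(s["img"][215:335,260:400],(466,400),interpolation=cv2.INTER_CUBIC);b=cv2.resize(t["img"][170:290,235:335],(334,400),interpolation=cv2.INTER_CUBIC)
cv2.imwrite("pics/p4.png",np.hstack([a,b])[:,:,::-1])
E
```

```text
t 8.1 pos [547.9  85.   72.9] F [ 0.8  0.3 -1.4] M [0.   0.03 0.01] w 0.157 gf 39.5
turn [-0.0047  0.0108  0.0007] shift now-frame [3.  1.4 7.4] goal-frame [3.  1.4 7.4]
chock_grip s [338.  276.2] 0.62 [545.8  84.1  95. ]
chock_tip s [309.1 282.2] 0.65 [613.2  94.6  67. ]
```

View pics/p4.png

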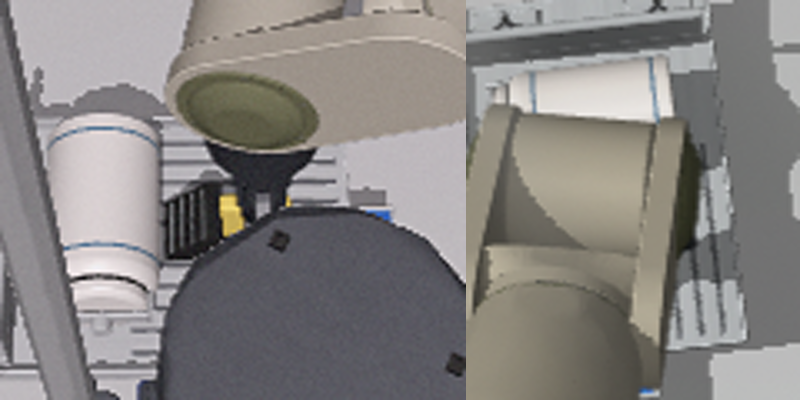

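>>> send_rows:
  targets:
    - [1, 0, 0.001, 0.001, -0.004, 0.01, 0]
    - [1, 0, 0, 0.001, 0, 0, 0]
    - [1, 0, 0, 0.001, 0, 0, 0]
    - [1, 0, 0, 0.001, 0, 0, 0]
    - [1, 0, 0, 0.001, 0, 0, 0]
    - [1, 0, 0, 0.001, 0, 0, 0]
    - [1, 0, 0, 0, 0, 0, 0]
    - [1, 0, 0, 0, 0, 0, 0]
    - [1, 0, 0, 0, 0, 0, 0]
    - [1, 0, 0, 0, 0, 0, 0]

```text
time_s: 9.65
eef_pos: [548.7, 84.0, 68.0]
ee_rot: [-0.0, 0.998, 0.068, 0.001]
force: [-0.5, -0.1, -2.0]
grip_width: 0.16
grip_force: 39.5
```

>>> send_rows:
  targets:
    - [1, 0, 0, 0.0005, 0, 0, 0]
    - [1, 0, 0, 0.0005, 0, 0, 0]
    - [1, 0, 0, 0.0005, 0, 0, 0]
    - [1, 0, 0, 0.0005, 0, 0, 0]
    - [1, 0, 0, 0, 0, 0, 0]
    - [1, 0, 0, 0, 0, 0, 0]
    - [1, 0, 0, 0, 0, 0, 0]
    - [1, 0, 0, 0, 0, 0, 0]
    - [1, 0, 0, 0, 0, 0, 0]
    - [1, 0, 0, 0, 0, 0, 0]

```text
time_s: 10.9
eef_pos: [548.7, 83.9, 66.0]
ee_rot: [-0.0, 0.998, 0.068, 0.001]
force: [1.1, 0.0, -2.7]
grip_width: 0.158
grip_force: 39.5
```

>>> send_rows:
  targets:
    - [1, 0, 0, 0.0005, 0, 0, 0]
    - [1, 0, 0, 0.0005, 0, 0, 0]
    - [1, 0, 0, 0.0005, 0, 0, 0]
    - [1, 0, 0, 0, 0, 0, 0]
    - [1, 0, 0, 0, 0, 0, 0]
    - [1, 0, 0, 0, 0, 0, 0]
    - [1, 0, 0, 0, 0, 0, 0]
    - [1, 0, 0, 0, 0, 0, 0]
    - [1, 0, 0, 0, 0, 0, 0]
    - [1, 0, 0, 0, 0, 0, 0]

```text
time_s: 12.15
eef_pos: [548.7, 83.9, 65.4]
ee_rot: [-0.0, 0.998, 0.068, 0.001]
force: [-5.1, -1.1, 7.4]
grip_width: 0.159
grip_force: 41.0
```

```bash
python3 - <<'E'
from h import *
togo((551,84,65.5),0.137)
E
```

```text
t 12.15 pos [548.7  83.9  65.4] F [-5.1 -1.1  7.4] M [0.02 0.67 0.01] w 0.159 gf 41.0
turn [ 0.0001 -0.0023 -0.0001] shift now-frame [ 2.3  0.2 -0.1] goal-frame [ 2.3  0.2 -0.1]
```

>>> send_rows:
  targets:
    - [1, 0, 0, -0.0008, 0, 0, 0]
    - [1, 0, 0, 0, 0, 0, 0]
    - [1, 0.001, 0, 0, 0, 0, 0]
    - [1, 0.002, 0, 0, 0, 0, 0]
    - [1, 0.002, 0, 0, 0, 0, 0]
    - [1, 0.002, 0, 0, 0, 0, 0]
    - [1, 0.002, 0, 0, 0, 0, 0]
    - [1, 0.001, 0, 0, 0, 0, 0]
    - [1, 0, 0, 0, 0, 0, 0]
    - [1, 0, 0, 0, 0, 0, 0]

```text
time_s: 13.4
eef_pos: [558.8, 85.3, 65.4]
ee_rot: [-0.0, 0.998, 0.068, 0.001]
force: [-2.1, 0.7, 2.5]
grip_width: 0.159
grip_force: 40.4
```

```bash
python3 - <<'E'
from h import *
togo((551,84,65.5),0.137)
s=ctrl.capture("side")
for q in("chock_grip","chock_tip","mill_jar"):
    for b in ctrl.landmark_of(q,s)[:2]: print(q,np.round(b["point"],1),round(b["score"],2),atz(s,b["point"],{"chock_grip":82,"chock_tip":54,"mill_jar":92}[q]).round(1))
E
```

```text
t 13.4 pos [558.8  85.3  65.4] F [-2.1  0.7  2.5] M [0.08 0.24 0.04] w 0.159 gf 40.4
turn [-0.0001 -0.0026 -0.0003] shift now-frame [-7.9  0.2 -0.2] goal-frame [-7.9  0.2 -0.1]
chock_grip [332.1 279.8] 0.88 [558.9  88.7  82. ]
chock_tip [305.  282.9] 0.85 [624.   91.5  54. ]
mill_jar [289.7 281. ] 0.87 [655.8 108.9  92. ]
```

>>> send_rows:
  targets:
    - [1, 0, 0, -0.0003, 0, 0, 0]
    - [1, 0.001, 0, 0, 0, 0, 0]
    - [1, 0.002, 0, 0, 0, 0, 0]
    - [1, 0.002, 0, 0, 0, 0, 0]
    - [1, 0.002, 0, 0, 0, 0, 0]
    - [1, 0.002, 0, 0, 0, 0, 0]
    - [1, 0.002, 0, 0, 0, 0, 0]
    - [1, 0.001, 0, 0, 0, 0, 0]
    - [1, 0, 0, 0, 0, 0, 0]
    - [1, 0, 0, 0, 0, 0, 0]

```text
time_s: 14.85
eef_pos: [570.4, 86.9, 65.6]
ee_rot: [-0.0, 0.998, 0.068, 0.001]
force: [-0.5, -0.2, -2.0]
grip_width: 0.155
grip_force: 39.6
```

```bash
python3 - <<'E'
from h import *
togo((551,84,65.5),0.137)
s=ctrl.capture("side")
for q in("chock_grip","chock_tip","mill_jar"):
    for b in ctrl.landmark_of(q,s)[:2]: print(q,np.round(b["point"],1),round(b["score"],2),atz(s,b["point"],{"chock_grip":82,"chock_tip":54,"mill_jar":92}[q]).round(1))
E
```

```text
t 14.85 pos [570.4  86.9  65.6] F [-0.5 -0.2 -2. ] M [-0.04  0.07 -0.03] w 0.155 gf 39.6
turn [-0.0002 -0.0019 -0.0002] shift now-frame [-19.7   0.3   0.1] goal-frame [-19.7   0.3   0.1]
chock_grip [327.9 277.3] 0.61 [569.5  83.5  82. ]
chock_tip [376.4 286.1] 0.7 [452.5  78.5  54. ]
chock_tip [297.9 282.8] 0.51 [641.   93.4  54. ]
mill_jar [290.5 276.1] 0.74 [656.1  96.2  92. ]
mill_jar [297.7 284. ] 0.47 [636.2 114.2  92. ]
```

>>> send_rows:
  targets:
    - [1, 0.001, 0, 0, 0, 0, 0]
    - [1, 0.001, 0, 0, 0, 0, 0]
    - [1, 0.001, 0, 0, 0, 0, 0]
    - [1, 0.001, 0, 0, 0, 0, 0]
    - [1, 0.001, 0, 0, 0, 0, 0]
    - [1, 0.001, 0, 0, 0, 0, 0]
    - [1, 0, 0, 0, 0, 0, 0]
    - [1, 0, 0, 0, 0, 0, 0]
    - [1, 0, 0, 0, 0, 0, 0]
    - [1, 0, 0, 0, 0, 0, 0]

```text
time_s: 16.3
eef_pos: [576.4, 87.8, 65.7]
ee_rot: [-0.0, 0.998, 0.068, 0.001]
force: [-0.4, 0.7, -2.8]
grip_width: 0.16
grip_force: 39.5
```

```bash
cat > look.py <<'E'
from h import *
togo((551,84,65.5),0.137)
t=ctrl.capture("top");s=ctrl.capture("side")
for c in(s,t):
  for q in("chock_tip","mill_jar"):
    for b in ctrl.landmark_of(q,c)[:2]: print(q,np.round(b["point"],1),round(b["score"],2),atz(c,b["point"],{"chock_grip":82,"chock_tip":54,"mill_jar":92}[q]).round(1))
E
python3 look.py
```

```text
t 16.3 pos [576.4  87.8  65.7] F [-0.4  0.7 -2.8] M [ 0.07  0.02 -0.03] w 0.16 gf 39.5
turn [-0.0002 -0.0021 -0.0002] shift now-frame [-25.7   0.3   0.1] goal-frame [-25.7   0.3   0.2]
chock_tip [297.1 287.3] 0.59 [641.1 105.4  54. ]
mill_jar [288.1 280.2] 0.63 [659.9 107.4  92. ]
mill_jar [397.  280.7] 0.93 [ 471.4 -208.    92. ]
mill_jar [271.5 200.5] 0.8 [667.5 106.6  92. ]
```

>>> send_rows:
  targets:
    - [1, 0.001, 0, 0.0001, 0, 0, 0]
    - [1, 0.001, 0, 0, 0, 0, 0]
    - [1, 0.001, 0, 0, 0, 0, 0]
    - [1, 0.001, 0, 0, 0, 0, 0]
    - [1, 0.001, 0, 0, 0, 0, 0]
    - [1, 0.001, 0, 0, 0, 0, 0]
    - [1, 0.001, 0, 0, 0, 0, 0]
    - [1, 0, 0, 0, 0, 0, 0]
    - [1, 0, 0, 0, 0, 0, 0]
    - [1, 0, 0, 0, 0, 0, 0]

```text
time_s: 17.85
eef_pos: [583.4, 88.7, 65.6]
ee_rot: [-0.0, 0.998, 0.068, 0.001]
force: [-0.6, 0.2, -2.7]
grip_width: 0.159
grip_force: 39.5
```

```bash
python3 look.py
```

```text
t 17.85 pos [583.4  88.7  65.6] F [-0.6  0.2 -2.7] M [-0.01  0.07 -0.  ] w 0.159 gf 39.5
turn [-0.0001 -0.0021 -0.0002] shift now-frame [-32.7   0.3   0. ] goal-frame [-32.7   0.2   0.1]
chock_tip [297.9 285.6] 0.87 [639.9 100.7  54. ]
mill_jar [287.1 281.1] 0.91 [661.8 109.9  92. ]
mill_jar [270.7 200. ] 0.72 [668.8 108.7  92. ]
mill_jar [395.9 284.2] 0.61 [ 462.7 -205.2   92. ]
```

>>> send_rows:
  targets:
    - [1, 0.001, 0, 0.0001, 0, 0, 0]
    - [1, 0.001, 0, 0, 0, 0, 0]
    - [1, 0.001, 0, 0, 0, 0, 0]
    - [1, 0.001, 0, 0, 0, 0, 0]
    - [1, 0.001, 0, 0, 0, 0, 0]
    - [1, 0, 0, 0, 0, 0, 0]
    - [1, 0, 0, 0, 0, 0, 0]
    - [1, 0, 0, 0, 0, 0, 0]
    - [1, 0, 0, 0, 0, 0, 0]
    - [1, 0, 0, 0, 0, 0, 0]

```text
time_s: 19.4
eef_pos: [588.3, 89.4, 65.5]
ee_rot: [-0.0, 0.998, 0.068, 0.001]
force: [0.8, 0.2, -1.5]
grip_width: 0.161
grip_force: 39.7
```

```bash
python3 look.py; python3 - <<'E'
from h import *
s,t=ctrl.capture("side"),ctrl.capture("top")
a=cv2.resize(s["img"][215:335,260:400],(466,400),interpolation=cv2.INTER_CUBIC);b=cv2.resize(t["img"][170:290,235:335],(334,400),interpolation=cv2.INTER_CUBIC)
cv2.imwrite("pics/p5.png",np.hstack([a,b])[:,:,::-1])
E
```

```text
t 19.4 pos [588.3  89.4  65.5] F [ 0.8  0.2 -1.5] M [ 0.   -0.02 -0.03] w 0.161 gf 39.7
turn [-0.0001 -0.0021 -0.0002] shift now-frame [-37.7   0.2  -0.1] goal-frame [-37.7   0.2  -0. ]
chock_tip [293.8 282.2] 0.84 [651.1  93.1  54. ]
mill_jar [283.5 279.7] 0.69 [670.7 107.4  92. ]
mill_jar [268.6 198.6] 0.77 [672.3 114.1  92. ]
mill_jar [392.9 283.8] 0.55 [ 463.6 -197.9   92. ]
```

View pics/p5.png

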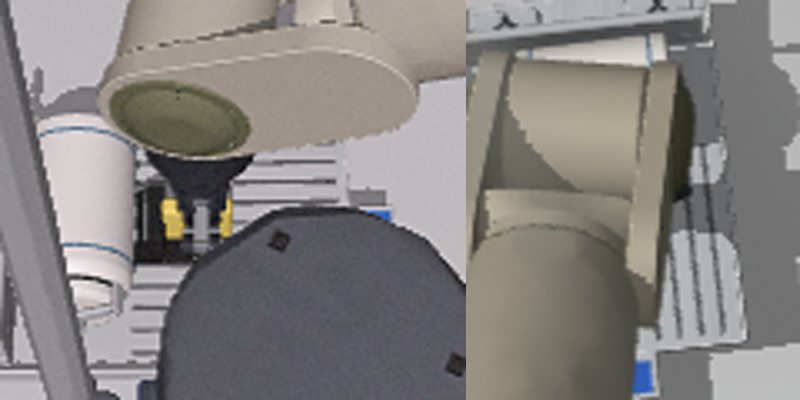

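The chock is in contact between the rings and the jar has rolled back about 15 mm (its front side went from column 160 to 135 in the left crop). It isn't on the rail yet, so I keep pushing.

>>> send_rows:
  targets:
    - [1, 0.0008, 0, 0, 0, 0, 0]
    - [1, 0.0008, 0, 0, 0, 0, 0]
    - [1, 0.0008, 0, 0, 0, 0, 0]
    - [1, 0.0008, 0, 0, 0, 0, 0]
    - [1, 0.0008, 0, 0, 0, 0, 0]
    - [1, 0, 0, 0, 0, 0, 0]
    - [1, 0, 0, 0, 0, 0, 0]
    - [1, 0, 0, 0, 0, 0, 0]
    - [1, 0, 0, 0, 0, 0, 0]
    - [1, 0, 0, 0, 0, 0, 0]

```text
time_s: 21.05
eef_pos: [592.3, 89.9, 65.5]
ee_rot: [-0.0, 0.998, 0.068, 0.001]
force: [0.6, -0.4, -1.8]
grip_width: 0.156
grip_force: 39.7
```

```bash
python3 look.py
```

```text
t 21.05 pos [592.3  89.9  65.5] F [ 0.6 -0.4 -1.8] M [ 0.02 -0.02  0.02] w 0.156 gf 39.7
turn [-0.0001 -0.0021 -0.0002] shift now-frame [-41.7   0.3  -0.1] goal-frame [-41.7   0.2  -0. ]
chock_tip [290.  283.7] 0.67 [659.5  98.1  54. ]
mill_jar [282.2 278.6] 0.71 [674.2 105.   92. ]
mill_jar [373.2 189.9] 0.37 [ 481.2 -181.2   92. ]
mill_jar [396.4 285.3] 0.93 [ 460.1 -206.4   92. ]
mill_jar [268.1 196.1] 0.49 [678.8 115.6  92. ]
```

>>> send_rows:
  targets:
    - [1, 0.0008, 0, 0, 0, 0, 0]
    - [1, 0.0008, 0, 0, 0, 0, 0]
    - [1, 0.0008, 0, 0, 0, 0, 0]
    - [1, 0.0006, 0, 0, 0, 0, 0]
    - [1, 0, 0, 0, 0, 0, 0]
    - [1, 0, 0, 0, 0, 0, 0]
    - [1, 0, 0, 0, 0, 0, 0]
    - [1, 0, 0, 0, 0, 0, 0]
    - [1, 0, 0, 0, 0, 0, 0]
    - [1, 0, 0, 0, 0, 0, 0]

```text
time_s: 22.6
eef_pos: [593.1, 90.2, 65.6]
ee_rot: [-0.0, 0.998, 0.069, -0.002]
force: [-15.5, -2.1, 8.3]
grip_width: 0.155
grip_force: 41.2
```

>>> send_rows:
  targets:
    - [1, -0.0004, 0, -0.0003, 0, 0, 0]
    - [1, 0, 0, -0.0003, 0, 0, 0]
    - [1, 0, 0, -0.0002, 0, 0, 0]
    - [1, 0, 0, 0, 0, 0, 0]
    - [1, 0, 0, 0, 0, 0, 0]
    - [1, 0, 0, 0, 0, 0, 0]
    - [1, 0, 0, 0, 0, 0, 0]
    - [1, 0, 0, 0, 0, 0, 0]
    - [1, 0, 0, 0, 0, 0, 0]
    - [1, 0, 0, 0, 0, 0, 0]

```text
time_s: 23.85
eef_pos: [593.1, 90.3, 65.8]
ee_rot: [-0.0, 0.998, 0.068, -0.002]
force: [-8.5, -1.0, 1.1]
grip_width: 0.159
grip_force: 40.0
```

```bash
python3 look.py; python3 - <<'E'
from h import *
s,t=ctrl.capture("side"),ctrl.capture("top")
a=cv2.resize(s["img"][215:335,260:400],(466,400),interpolation=cv2.INTER_CUBIC);b=cv2.resize(t["img"][170:290,235:335],(334,400),interpolation=cv2.INTER_CUBIC)
cv2.imwrite("pics/p6.png",np.hstack([a,b])[:,:,::-1])
E
```

```text
t 23.85 pos [593.1  90.3  65.8] F [-8.5 -1.   1.1] M [-0.22  1.37 -0.03] w 0.159 gf 40.0
turn [-0.0006  0.003   0.    ] shift now-frame [-42.6   0.5   0.4] goal-frame [-42.6   0.5   0.3]
chock_tip [293.6 285.3] 0.57 [650.2 101.2  54. ]
mill_jar [282.2 280.8] 0.89 [673.2 110.6  92. ]
mill_jar [376.9 188.5] 0.51 [ 471.8 -187.1   92. ]
mill_jar [268.  193.3] 0.79 [686.1 116.2  92. ]
mill_jar [393.6 283.7] 0.55 [ 463.8 -199.6   92. ]
```

View pics/p6.png

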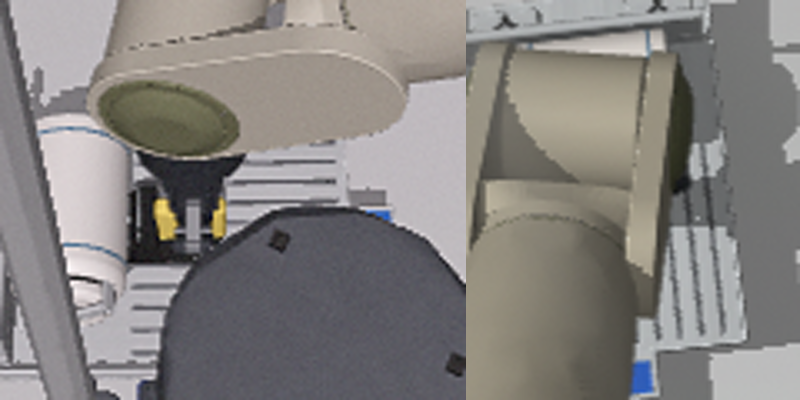

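>>> send_rows:
  targets:
    - [1, 0, 0, -0.0002, 0, 0, 0]
    - [1, 0.0002, 0, 0, 0, 0, 0]
    - [1, 0.0002, 0, 0, 0, 0, 0]
    - [1, 0.0002, 0, 0, 0, 0, 0]
    - [1, 0, 0, 0, 0, 0, 0]
    - [1, 0, 0, 0, 0, 0, 0]
    - [1, 0, 0, 0, 0, 0, 0]
    - [1, 0, 0, 0, 0, 0, 0]
    - [1, 0, 0, 0, 0, 0, 0]
    - [1, 0, 0, 0, 0, 0, 0]

```text
time_s: 25.5
eef_pos: [593.1, 90.3, 65.9]
ee_rot: [-0.0, 0.998, 0.068, -0.002]
force: [-11.7, -1.6, 3.0]
grip_width: 0.158
grip_force: 40.2
```

```bash
python3 - <<'E'
from h import *
togo((551,84,65.5),0.137)
t=ctrl.capture("top")
g=t["img"].astype(int)
for c in range(248,300,5): print(c,[int(v) for v in g[172:190,c].sum(1)//3])
E
```

```text
t 25.5 pos [593.1  90.3  65.9] F [-11.7  -1.6   3. ] M [-0.29  1.79 -0.11] w 0.158 gf 40.2
turn [-0.0007  0.0046  0.0001] shift now-frame [-42.6   0.5   0.6] goal-frame [-42.6   0.5   0.4]
248 [179, 176, 175, 174, 114, 56, 121, 181, 165, 105, 80, 78, 78, 85, 89, 96, 141, 142]
253 [179, 174, 176, 175, 173, 155, 170, 175, 141, 78, 78, 137, 126, 108, 118, 126, 132, 137]
258 [181, 182, 181, 181, 181, 163, 182, 163, 92, 76, 110, 167, 153, 102, 114, 122, 130, 134]
263 [179, 179, 179, 180, 143, 173, 176, 136, 71, 73, 157, 179, 189, 108, 110, 119, 126, 133]
268 [177, 178, 177, 177, 162, 181, 158, 79, 73, 133, 169, 183, 194, 143, 105, 116, 123, 129]
273 [179, 179, 179, 148, 176, 175, 131, 74, 80, 159, 180, 189, 199, 171, 101, 113, 121, 128]
278 [177, 177, 176, 167, 182, 155, 75, 74, 155, 171, 183, 193, 200, 207, 102, 110, 119, 125]
283 [192, 174, 154, 179, 176, 129, 76, 101, 160, 177, 188, 197, 203, 209, 124, 106, 116, 124]
288 [172, 167, 169, 179, 153, 76, 75, 134, 162, 172, 182, 191, 196, 204, 178, 79, 75, 79]
293 [66, 142, 179, 174, 138, 78, 99, 151, 168, 181, 191, 199, 202, 123, 108, 118, 124, 129]
298 [152, 171, 176, 153, 72, 80, 80, 81, 81, 72, 78, 106, 105, 98, 76, 72, 70, 53]
```

The top-view strip between rail and jar stays about 2 px wide all along (columns 263–293), so the jar is square. The push reads 11.8 N with no further travel, so it's home. Now I let go.

>>> send_rows:
  targets:
    - [0.6, 0, 0, 0, 0, 0, 0]
    - [0.3, 0, 0, 0, 0, 0, 0]
    - [0, 0, 0, 0, 0, 0, 0]
    - [0, 0, 0, 0, 0, 0, 0]
    - [0, 0, 0, -0.005, 0, 0, 0]
    - [0, 0, 0, -0.015, 0, 0, 0]
    - [0, 0, 0, -0.03, 0, 0, 0]
    - [0, 0, 0, -0.04, 0, 0, 0]
    - [0, 0, 0, -0.03, 0, 0, 0]
    - [0, 0, 0, 0, 0, 0, 0]

```text
time_s: 26.8
eef_pos: [596.2, 90.3, 189.9]
ee_rot: [0.0, 0.998, 0.068, 0.004]
force: [0.4, 0.4, -1.1]
grip_width: 0.503
grip_force: 0.0
```

```bash
python3 - <<'E'
from h import *
togo((457,80.5,100),0.137)
t=ctrl.capture("top");s=ctrl.capture("side")
hsv=cv2.cvtColor(t["img"],cv2.COLOR_RGB2HSV)[265:310,255:310];m=cv2.inRange(hsv,(105,150,80),(125,255,255));ys,xs=np.where(m);print("tab blue",len(xs),atz(t,(255+xs.mean(),265+ys.mean()),52).round(1),xs.min()+255,xs.max()+255,ys.min()+265,ys.max()+265)
for c in(s,t):
  for q in("chock_grip","chock_tip","press_tab","mill_jar"):
    for b in ctrl.landmark_of(q,c)[:1]: print(q,np.round(b["point"],1),round(b["score"],2),atz(c,b["point"],{"chock_grip":82,"chock_tip":54,"mill_jar":92,"press_tab":52}[q]).round(1))
E
```

```text
t 26.8 pos [596.2  90.3 189.9] F [ 0.4  0.4 -1.1] M [-0.04  0.02 -0.05] w 0.503 gf 0.0
turn [ 0.0009 -0.0078 -0.0001] shift now-frame [-140.    -9.3   88.8] goal-frame [-139.3   -9.3   89.9]
tab blue 76 [463.6  67.3  52. ] 281 290 279 287
chock_grip [318.3 278.6] 0.66 [591.6  89.7  82. ]
chock_tip [291.2 283.6] 0.97 [656.7  97.5  54. ]
press_tab [373.1 288.2] 0.58 [459.8  84.1  52. ]
mill_jar [283.3 283.3] 0.77 [669.6 116.6  92. ]
press_tab [277.3 285.5] 0.78 [457.3  87.4  52. ]
mill_jar [396.  283.3] 0.76 [ 464.9 -205.5   92. ]
```

>>> send_rows:
  targets:
    - [1, -0.03, -0.002, 0, 0.001, -0.008, 0]
    - [1, -0.04, -0.003, 0, 0, 0, 0]
    - [1, -0.04, -0.003, 0, 0, 0, 0]
    - [1, -0.027, 0, 0, 0, 0, 0]
    - [1, 0, 0, 0.03, 0, 0, 0]
    - [1, 0, 0, 0.03, 0, 0, 0]
    - [1, 0, 0, 0.03, 0, 0, 0]
    - [1, 0, 0, 0.02, 0, 0, 0]
    - [1, 0, 0, 0, 0, 0, 0]
    - [1, 0, 0, 0, 0, 0, 0]

```text
time_s: 28.55
eef_pos: [458.2, 79.6, 77.9]
ee_rot: [-0.0, 0.998, 0.068, -0.002]
force: [0.1, -0.5, 0.2]
grip_width: -0.004
grip_force: 0.0
```

```bash
python3 - <<'E'
from h import *
togo((460,80,55),0.137)
s=ctrl.capture("side");t=ctrl.capture("top")
a=cv2.resize(s["img"][225:325,260:400],(560,400),interpolation=cv2.INTER_CUBIC);b=cv2.resize(t["img"][165:295,235:313],(240,400),interpolation=cv2.INTER_CUBIC)
cv2.imwrite("pics/p7.png",np.hstack([a,b])[:,:,::-1])
E
```

```text
t 28.55 pos [458.2  79.6  77.9] F [ 0.1 -0.5  0.2] M [-0.05 -0.02 -0.02] w -0.004 gf 0.0
turn [-0.0009  0.0047 -0.0001] shift now-frame [ 1.9 -0.2 22.9] goal-frame [ 1.8 -0.2 22.9]
```

View pics/p7.png

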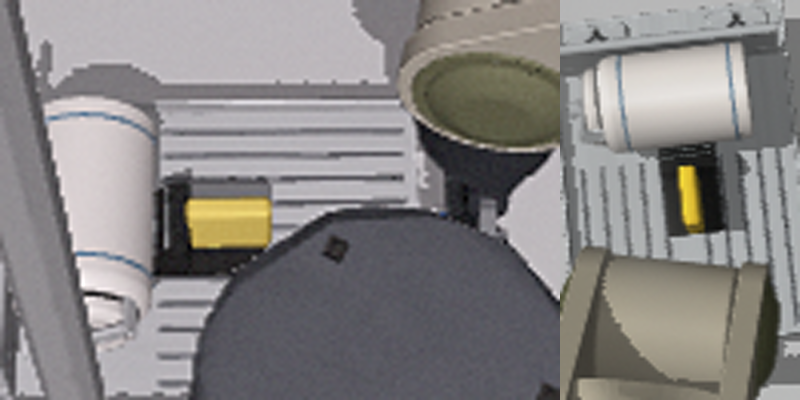

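Jar sits square and flush along the rail. The chock stands free, square and centred under it; in the top crop its fin, at (690,198), points at the middle between the rings. The fingers are above the tab, so I press.

>>> send_rows:
  targets:
    - [1, 0.001, 0, 0.006, -0.001, 0.005, 0]
    - [1, 0, 0, 0.006, 0, 0, 0]
    - [1, 0, 0, 0.006, 0, 0, 0]
    - [1, 0, 0, 0.004, 0, 0, 0]
    - [1, 0, 0, 0.003, 0, 0, 0]
    - [1, 0, 0, 0.003, 0, 0, 0]
    - [1, 0, 0, 0.003, 0, 0, 0]
    - [1, 0, 0, 0.003, 0, 0, 0]
    - [1, 0, 0, 0.003, 0, 0, 0]
    - [1, 0, 0, 0.003, 0, 0, 0]

```text
time_s: 29.9
eef_pos: [458.4, 79.7, 37.2]
ee_rot: [0.0, 0.998, 0.068, -0.001]
force: [-2.8, -0.6, 6.4]
grip_width: 0.003
grip_force: 3.3
```

>>> send_rows:
  targets:
    - [1, 0, 0, 0.003, 0, 0, 0]
    - [1, 0, 0, 0.003, 0, 0, 0]
    - [1, 0, 0, 0.003, 0, 0, 0]
    - [1, 0, 0, 0.002, 0, 0, 0]
    - [1, 0, 0, 0.002, 0, 0, 0]
    - [1, 0, 0, 0.0015, 0, 0, 0]
    - [1, 0, 0, 0.001, 0, 0, 0]
    - [1, 0, 0, 0, 0, 0, 0]
    - [1, 0, 0, 0, 0, 0, 0]
    - [1, 0, 0, 0, 0, 0, 0]

```text
time_s: 31.15
eef_pos: [459.1, 79.7, 21.9]
ee_rot: [0.0, 0.998, 0.068, 0.0]
force: [-0.3, 1.3, 5.0]
grip_width: 0.003
grip_force: 2.7
```

Probably close to the stop, so I press on in small steps until the force rises.

>>> send_rows:
  targets:
    - [1, 0, 0, 0.0005, 0, 0, 0]
    - [1, 0, 0, 0.0005, 0, 0, 0]
    - [1, 0, 0, 0.0005, 0, 0, 0]
    - [1, 0, 0, 0.0005, 0, 0, 0]
    - [1, 0, 0, 0.0005, 0, 0, 0]
    - [1, 0, 0, 0, 0, 0, 0]
    - [1, 0, 0, 0, 0, 0, 0]
    - [1, 0, 0, 0, 0, 0, 0]
    - [1, 0, 0, 0, 0, 0, 0]
    - [1, 0, 0, 0, 0, 0, 0]

```text
time_s: 32.4
eef_pos: [459.3, 79.8, 21.3]
ee_rot: [0.0, 0.998, 0.069, 0.0]
force: [-8.6, -0.3, 33.4]
grip_width: -0.003
grip_force: 17.4
```

Hard stop reached: the tool moved 0.6 mm and the force rose to 33 N. Now I back off upward and check.

>>> send_rows:
  targets:
    - [1, 0, 0, -0.002, 0, 0, 0]
    - [1, 0, 0, -0.005, 0, 0, 0]
    - [1, 0, 0, -0.02, 0, 0, 0]
    - [1, 0, 0, -0.04, 0, 0, 0]
    - [1, 0, 0, -0.05, 0, 0, 0]
    - [1, 0, 0, -0.05, 0, 0, 0]
    - [1, -0.02, 0, -0.02, 0, 0, 0]
    - [1, -0.03, 0, 0, 0, 0, 0]
    - [1, 0, 0, 0, 0, 0, 0]
    - [1, 0, 0, 0, 0, 0, 0]

```text
time_s: 33.65
eef_pos: [409.7, 72.9, 206.0]
ee_rot: [-0.0, 0.998, 0.068, -0.0]
force: [0.9, -0.6, -0.6]
grip_width: 0.002
grip_force: 0.0
```

```bash
python3 - <<'E'
from h import *
togo((460,80,200),0.137)
s=ctrl.capture("side");t=ctrl.capture("top")
a=cv2.resize(s["img"][225:325,260:400],(560,400),interpolation=cv2.INTER_CUBIC);b=cv2.resize(t["img"][165:295,235:313],(240,400),interpolation=cv2.INTER_CUBIC)
cv2.imwrite("pics/p8.png",np.hstack([a,b])[:,:,::-1])
E
```

```text
t 33.65 pos [409.7  72.9 206. ] F [ 0.9 -0.6 -0.6] M [ 0.02 -0.01  0.03] w 0.002 gf 0.0
turn [-0.0001  0.001  -0.0004] shift now-frame [50.9 -0.2  6. ] goal-frame [50.8 -0.2  6. ]
```

View pics/p8.png

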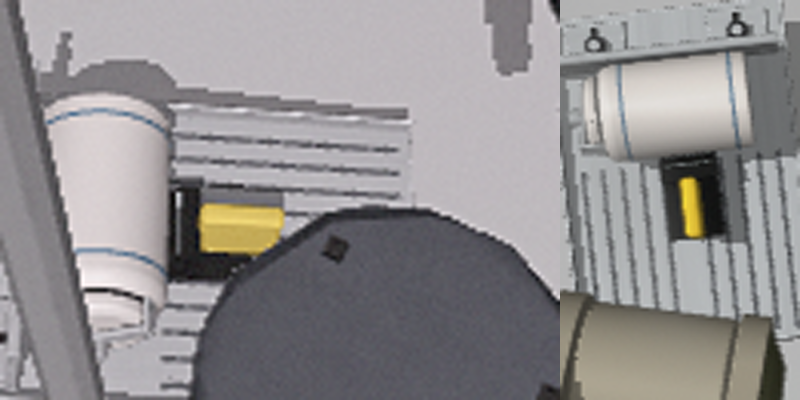

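The board is tipped (its far edge now slopes in the left crop). The jar is still parallel and close to the rail at (660,60), with the chock at (690,205) under it and the arm clear. I hand the job in.

```bash
python3 -c "
from rig import ctrl
print(ctrl.finish_job())"
```

```text
the job is handed in; nothing more can be done
None
```

The job is handed in (no verdict came back): the chock holds the jar square against the back rail, the board is tipped onto its stop, and the arm is clear; the push settled near 12 N after a brief 15.5 N at rail contact, under the 18 N limit.

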